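# Open the long pencil box on the office desk

### The arm

A 7-joint arm with a two-finger parallel gripper is mounted at the origin on the work surface. World frame = base frame: x ahead of the robot, y to its left, z up, the work surface at z = 0. Lengths are in m, angles in rad, forces in N, time in s.
With the tool pointing down it reaches from about 0.425 to 0.95 m from the base axis. Payload 4.7 kg.
Tool frame: the origin (TCP) lies between the finger pads; the fingertips stand 25 mm ahead of it and the grasp point (between the pads) lies 6 mm ahead of it; x points along the fingers, z is the direction in which the jaws open and shut, and the axes are right-handed (so a half turn about x gives the same grasp; the last joint's range is limited). The gripper opens to 85 mm and grips with 20 to 120 N. Pads are 22 mm wide; open, the fingers measure 114 mm over their backs; the gripper's body (76 mm by 85 mm) begins 54 mm behind the grasp point. The pads swing forward as they close: fully open they stand 13 mm farther back than shut.
Start: joints at [-1.378, 0.469, -0.049, 1.532, 0.024, 1.141, -0.082], TCP at [0.148, 0.658, 0.256] pointing down, gripper open.
Joint ranges: [-2.59, 2.59], [-0.33, 1.99], [-1.39, 1.29], [0.1, 2.45], [-1.04, 4.18], [0.21, 1.99], [-2.66, 2.66]. Speed limits (rad/s): [2.57, 2.57, 3.14, 3.14, 3.14, 3.14, 3.14].

### API

Orientations are given as a 3x3 rotation matrix whose columns are the frame's x, y, z axes.
In Python, from rig import * gives the robot as it stands. Calls block until the motion is done:
- movep(position, orientation): joint-space move of the TCP to a pose.
- move_l(position, attitude=None, feed=0.15, until_force=None): straight line of the TCP; attitude=None keeps the orientation; feed is the mean speed in m/s. With until_force (N) it stops when the force on the tool has changed by that much, and returns True; else False.
- move_joints(angles): joint-space move.
- command_gripper(opening, newtons=None): finger opening in m; newtons is the grip in N (None keeps the last); returns when the fingers have stopped.
- sleep(seconds).
- inverse_kinematics(position, orientation): joint angles nearest the present ones, or None.
- sense(): the state.
- camera(name): name is "scene" or "top"; returns (picture, depth): 400x640x3 uint8, red, green, blue; 400x640 float32, m along the optical axis (not along the pixel's ray), 0 where there is no reading.
- camera_params(name): a dict with "K" (3x3 intrinsics, pixels), "position" and "rotation" of the camera in the world. Camera axes: x right, y down, z forward; pixel columns grow to the right and rows downward; lengths in m; the calibration is good to about 2 mm. A picture is of the moment at which its call begins. camera_params takes no time and is no camera call.
A pose or a line that the arm cannot do raises Unreachable and nothing moves.
- finish_job(): hands the job in, once; it reports no verdict.
The state is a dict: "time_s": time; "joint_pos": joint angles; "qd": joint speeds; "joint_efforts": joint torques, N m; "position": TCP position; "tcp_rot": TCP orientation; "wrist_force": force on the tool from outside, world axes, zero at the start; "ft_torque": the same for the moment, N m; "finger_gap": finger opening in m.
Only numpy, scipy, OpenCV 4.12 (cv2) and the standard library are available. Lean on these libraries where they do the work, as an engineer would, in place of code of your own. Each camera call takes 0.05 s, during which the arm holds its last target. There are 200 camera calls.

### The job

Open the long wooden pencil box: lift the handle end of its sliding lid over the stop lip, slide the lid straight out until it is clear of the grooves, and set it down gently, handle up, flat in the middle of the cork mat. Lower it onto the mat rather than dropping it, and leave the lid of the squarer wooden box where it is.

Things in the scene. Friction and masses are not known exactly. Their poses are not given: they have to be found in the camera images.
- long_box: Long plain wooden box, fixed, 210 x 100 mm. Origin: centre of underside; x along its length, front at -x. Shut lid lies on ledges 40 mm up; the front wall's lip, 8 mm thick, stands 6 mm above them. Rails over the rear 68 mm of both sides leave 11 mm high grooves: the lid's front can tilt up 10-15 mm, no more, then slides out along -x, clear after 65 mm. Rail tops 56 mm up.
- long_box_lid: The long box's lid: loose wooden board 190 (x) x 87 (y) x 6 mm, about 100 g. Origin: centre of underside, z up; when shut it is 40 mm above the box's origin, axes parallel. Handle: upright block on top at x = -68 mm, 34 mm along x, 14 mm thick in y, 30 mm high (top 36 mm above the underside). Hanging from it the lid may tip a little; it levels when lowered onto the mat.
- mat: Flat cork mat fixed to the desk between the two wooden boxes, 260 mm (x) x 180 mm (y), 4 mm thick. Origin: centre of its underside, on the desk.
- square_box_lid: Shut lid of the other, squarer and taller wooden box (140 x 130 mm, 71 mm high), to be left alone: board 120 (x) x 117 (y) x 6 mm with the same handle block at x = -33 mm. Origin: centre of underside, 55 mm above the desk. The boxes stand either side of the mat, either way round.
Things that resemble listed ones, but are neither listed nor needed, are in the scene too. What is shaped like the long_box_lid but green or red is not meant.

How it is judged:
By the outcome, as a careful person would: the job done as asked, in the order asked, and still so for the second after the job is handed in, with the robot touching nothing.
It also fails if it takes over 51 s, if anything falls off the work surface, if the arm or the gripper's body presses on something with over 40 N, if the wrist force passes 120 N, or if a joint passes its speed limit or range.

## Working session

There is one attempt and no reset: what is moved stays moved. The work goes in short steps, each a Python script; the robot and the scene stay as the last script left them, time stands still between calls to the robot, and variables do not carry over. Pictures are saved under pics/ and viewed, about 8 in all and at most 12, crops included, and the job is handed in when it is done.

```bash
ls; mkdir -p pics; cat > h.py <<'E'
from rig import *
import numpy as np, cv2
def shot(n,f):
    p,d=camera(n); cv2.imwrite(f'pics/{f}.png',p[:,:,::-1]); np.save(f'pics/{f}.npy',d); return p,d
def cloud(n,d):
    c=camera_params(n);K=np.array(c["K"]);v,u=np.mgrid[:400,:640]
    P=np.stack([(u-K[0,2])/K[0,0]*d,(v-K[1,2])/K[1,1]*d,d],-1)
    return P@np.array(c["rotation"]).T+np.array(c["position"])
E
python3 - <<'E'
from h import *
for n in("top","scene"):
    shot(n,n+"0"); print(camera_params(n))
E
```

```text
pics
{'K': array([[439.84985486,   0.        , 310.73423244],
       [  0.        , 439.84985486, 206.5392183 ],
       [  0.        ,   0.        ,   1.        ]]), 'position': array([0.32546114, 0.08268396, 1.38524244]), 'rotation': array([[ 0.02527561, -0.99728514,  0.06916285],
       [-0.99966741, -0.02486042,  0.0068574 ],
       [-0.00511937, -0.06931318, -0.99758181]])}
{'K': array([[365.19939736,   0.        , 323.40794449],
       [  0.        , 365.19939736, 200.72295535],
       [  0.        ,   0.        ,   1.        ]]), 'position': array([0.75072614, 0.64960185, 0.84301988]), 'rotation': array([[-0.86339506,  0.37599508, -0.3364174 ],
       [ 0.50436904,  0.65999454, -0.55679356],
       [ 0.012682  , -0.65041133, -0.75947631]])}
```

View pics/top0.png

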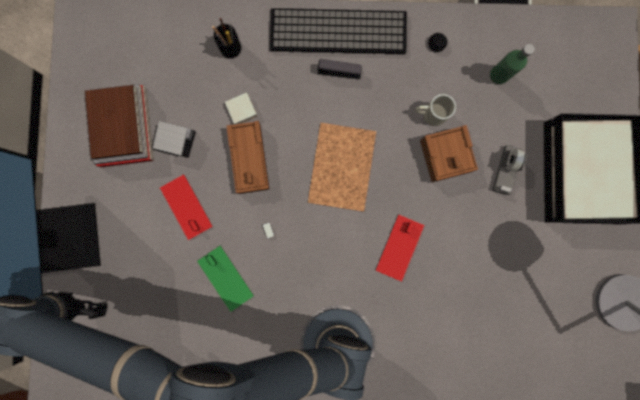

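View pics/scene0.png

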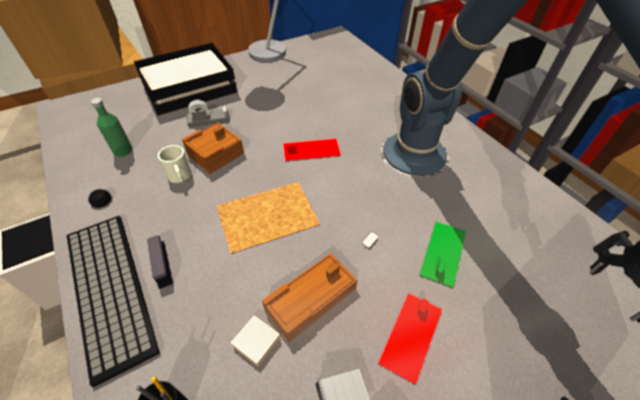

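Top picture: the wooden candidates are the long box at (248,160) with its handle at (248,178) and the squarer one at (449,154). The red and green boards at (186,207), (400,247) and (226,278) are decoys. The 210 x 100 mm footprint and brown colour fit the box at (248,160). The mat is at (343,167). I'll confirm with a crop and measure.

```bash
cat > m.py <<'E'
from h import *
def rect(pts):
    (c,s,a)=cv2.minAreaRect(pts.astype(np.float32)); return np.round(c,4),np.round(s,4),round(a,2)
if __name__=="__main__":
  for n,box,mat in(("top",(215,110,285,205),(300,115,385,220)),("scene",(255,245,365,345),(205,175,330,260))):
    im=cv2.imread(f'pics/{n}0.png');d=np.load(f'pics/{n}0.npy');P=cloud(n,d)
    hsv=cv2.cvtColor(im,cv2.COLOR_BGR2HSV)
    wood=(hsv[...,1]>110)&(d>0)
    def sel(b,m):
        k=np.zeros_like(m);k[b[1]:b[3],b[0]:b[2]]=1;return P[k&m]
    B=sel(box,wood);M=sel(mat,wood)
    print(n,"desk z",np.median(P[...,2][(hsv[...,1]<60)&(abs(P[...,2])<.02)]))
    print("mat",rect(M[:,:2]),np.median(M[:,2]))
    print("hist",np.histogram(B[:,2],np.arange(-.01,.09,.005)))
    for lo,hi in((.03,.066),(.037,.049),(.050,.062),(.068,.09)):
        Q=B[(B[:,2]>lo)&(B[:,2]<hi)]
        if len(Q)>4: print(lo,len(Q),rect(Q[:,:2]),Q.mean(0).round(4))
im=cv2.imread('pics/top0.png')[105:210,210:390]
im2=cv2.imread('pics/scene0.png')[240:345,250:370]
cv2.imwrite('pics/crop.png',np.hstack([cv2.resize(im,None,fx=4,fy=4,interpolation=2),cv2.resize(im2,None,fx=4,fy=4,interpolation=2)])[:, :] if 0 else np.vstack([cv2.resize(im[:,:80],(320,420),interpolation=2)]))
a=cv2.resize(im[:,:80],(320,420),interpolation=2);b=cv2.resize(im2,(480,420),interpolation=2)
cv2.imwrite('pics/crop.png',np.hstack([a,b]))
E
python3 m.py
```

```text
top desk z 0.0005973097663419802
mat (array([ 0.5513, -0.0021]), array([0.1768, 0.2567]), 82.05) 0.00453138030707545
hist (array([   0,    1,    2,    6,    0,    2,    5,   15,   15,   58,  572,
       1075,  298,  126,   17,    3,   20,   30,    4]), array([-0.01 , -0.005,  0.   ,  0.005,  0.01 ,  0.015,  0.02 ,  0.025,
        0.03 ,  0.035,  0.04 ,  0.045,  0.05 ,  0.055,  0.06 ,  0.065,
        0.07 ,  0.075,  0.08 ,  0.085]))
0.03 2161 (array([0.5673, 0.2917]), array([0.21, 0.1 ]), 9.82) [0.5689 0.2915 0.0472]
0.037 1544 (array([0.5674, 0.2917]), array([0.2098, 0.1   ]), 9.91) [0.5596 0.2902 0.0453]
0.05 437 (array([0.5671, 0.2915]), array([0.2097, 0.0996]), 10.04) [0.6075 0.2982 0.0538]
0.068 55 (array([0.5006, 0.2804]), array([0.0324, 0.0137]), 9.78) [0.5004 0.2801 0.0761]
scene desk z 0.001723703247323627
mat (array([0.5577, 0.0672]), array([0.3232, 0.2617]), 82.27) 0.005548198754105116
hist (array([   0,    0,   30,   61,   81,   69,   69,   78,   80,   80,  248,
       2619,  247,  371,   21,   16,   19,   64,    0]), array([-0.01 , -0.005,  0.   ,  0.005,  0.01 ,  0.015,  0.02 ,  0.025,
        0.03 ,  0.035,  0.04 ,  0.045,  0.05 ,  0.055,  0.06 ,  0.065,
        0.07 ,  0.075,  0.08 ,  0.085]))
0.03 3670 (array([0.5647, 0.2921]), array([0.2114, 0.1018]), 9.66) [0.5743 0.2977 0.048 ]
0.037 2658 (array([0.5647, 0.292 ]), array([0.2114, 0.1016]), 9.75) [0.5627 0.2948 0.0467]
0.05 631 (array([0.5661, 0.2922]), array([0.2085, 0.1017]), 9.81) [0.6245 0.3059 0.0552]
0.068 88 (array([0.499 , 0.2812]), array([0.0324, 0.0147]), 8.51) [0.4994 0.2823 0.0758]
```

View pics/crop.png

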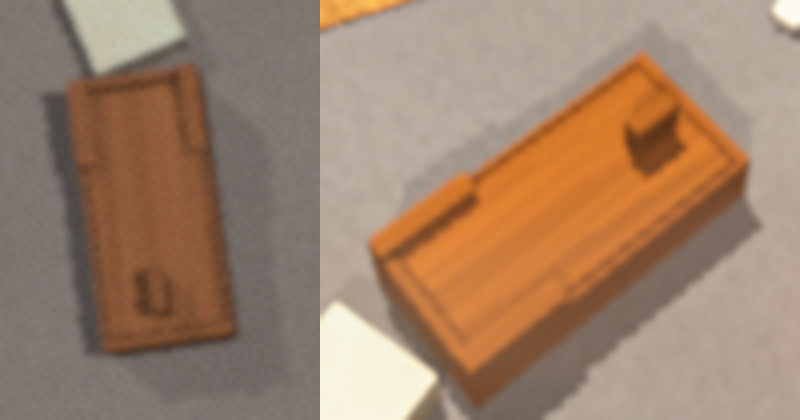

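The crop confirms it: a long brown box with rails at the far end and the handle at the robot end, yaw about 9.8°. Next I grasp and tilt.

```bash
cat >> h.py <<'E'
from scipy.spatial.transform import Rotation as Ro
BOX=np.array([.5665,.2918,0]);BY=np.radians(9.8)
MAT=np.array([.5513,-.0021,0]);MY=np.radians(-7.95)
OFF=np.array([-.068,0,.035])
SG=-1  # tool z = SG * lid y
def Rl(yaw,tilt=0): return Ro.from_euler('ZY',[yaw,tilt]).as_matrix()
def tcp(o,R):
    x=-R[:,2];z=SG*R[:,1];return o+R@OFF, np.column_stack([x,np.cross(z,x),z])
def boxpose(s=0,lift=0,tilt=0):  # lid slid out by s, turned about its rear lower edge
    R=Rl(BY,tilt);pv=BOX+Rl(BY)@[.095-s,0,.040+lift];return tcp(pv-R@[.095,0,0],R)
def st():
    s=sense();print(round(s["time_s"],2),np.round(s["position"],4),"F",np.round(s["wrist_force"],2),"M",np.round(s["ft_torque"],2),"gap",round(s["finger_gap"],4));return s
E
python3 - <<'E'
import h
from h import *
print(np.round(sense()["tcp_rot"],2))
for sg in(1,-1):
    h.SG=sg
    for q in(boxpose(),boxpose(.075,.06),tcp(MAT+[0,0,.004],Rl(MY))):
        r=inverse_kinematics(*q);print(sg,None if r is None else np.round(r,2))
E
```

```text
[[-0.   -0.98  0.22]
 [-0.    0.22  0.98]
 [-1.   -0.   -0.  ]]
1 [-0.61  0.52  0.04  1.94 -0.03  0.68  1.18]
1 [-0.7   0.34  0.06  2.06 -0.03  0.74  1.13]
1 [-0.36  0.5   0.32  2.17 -0.31  0.51  1.63]
-1 [-0.97  0.57  0.52  1.96 -0.42  0.72 -1.6 ]
-1 [-1.12  0.38  0.6   2.08 -0.31  0.76 -1.73]
-1 [-0.65  0.59  0.71  2.19 -0.69  0.6  -1.14]
```

```bash
sed -i 's/^SG=-1/SG=1/' h.py; python3 - <<'E'
from h import *
p,R=boxpose()
movep(p+[0,0,.12],R)
command_gripper(.045,60)
move_l(p+[0,0,.03],feed=.2)
print(move_l(p,feed=.06,until_force=6)); st()
command_gripper(0,60); st()
move_l(*boxpose(0,.001,.05),feed=.03); st()
shot("scene","tilt")
im=cv2.imread('pics/tilt.png')[225:345,250:410];cv2.imwrite('pics/tiltc.png',cv2.resize(im,(800,600),interpolation=2))
E
```

```text
False
3.71 [0.4995 0.2802 0.0748] F [0.06 0.46 0.01] M [-0.02 -0.03 -0.02] gap 0.0448
4.09 [0.4998 0.2804 0.0755] F [ 0.21 -0.32  2.6 ] M [-0.04  0.06  0.  ] gap 0.0128
4.55 [0.5011 0.2803 0.0837] F [-0.14 -0.32 -0.98] M [ 0.03 -0.11 -0.05] gap 0.0128
```

View pics/tiltc.png

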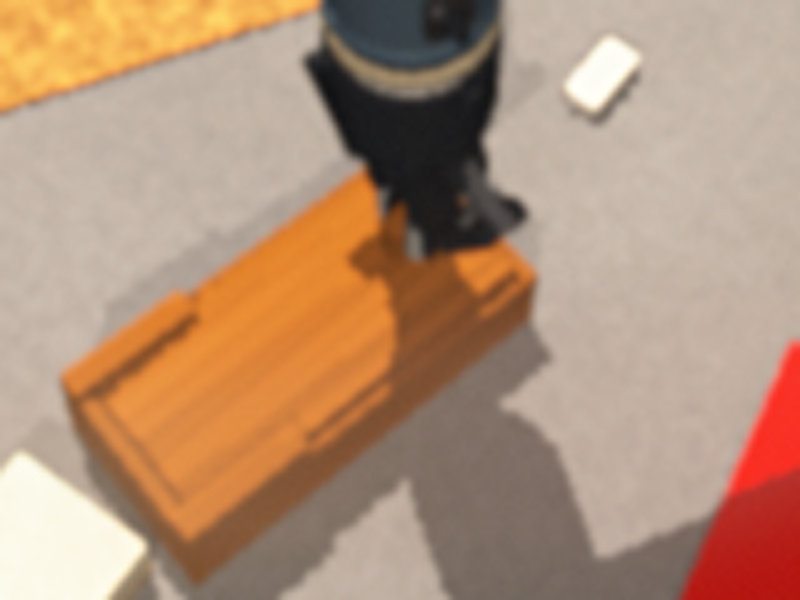

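The lid is held and its front shows raised at crop (500,285). I'll check the tilt from depth before sliding.

```bash
cat >> h.py <<'E'
def lidfit(f,x0,x1,zlo,zhi,org,yaw,hy=.03):
    P=cloud("scene",np.load(f'pics/{f}.npy')).reshape(-1,3)
    L=(P-org)@Rl(yaw)
    for x in np.linspace(x0,x1,8)[:-1]:
        w=(x1-x0)/7;k=(L[:,0]>x)&(L[:,0]<x+w)&(abs(L[:,1])<hy)&(L[:,2]>zlo)&(L[:,2]<zhi)
        if k.sum()>8: print("x %.3f z %.4f n %d"%(x+w/2,np.median(L[k,2]),k.sum()))
E
python3 -c "
from h import *
for f in('scene0','tilt'): print(f);lidfit(f,-.095,.095,.035,.068,BOX,BY)"
```

```text
scene0
x -0.081 z 0.0476 n 166
x -0.054 z 0.0478 n 232
x -0.027 z 0.0473 n 256
x 0.000 z 0.0474 n 265
x 0.027 z 0.0475 n 276
x 0.054 z 0.0473 n 291
x 0.081 z 0.0473 n 293
tilt
x -0.081 z 0.0556 n 40
x -0.054 z 0.0549 n 219
x -0.027 z 0.0534 n 259
x 0.000 z 0.0522 n 272
x 0.027 z 0.0506 n 280
x 0.054 z 0.0495 n 296
x 0.081 z 0.0479 n 295
```

The slope is 0.05 and the front rises about 9 mm, so it clears the lip. Now slide.

```bash
python3 - <<'E'
from h import *
for s in(.025,.05,.076):
    r=move_l(*boxpose(s,.001,.05),feed=.05,until_force=10); st()
    if r: print("STOP");break
else:
    shot("scene","slid"); lidfit('slid',-.171,.02,.035,.075,BOX,BY)
    im=cv2.imread('pics/slid.png')[200:345,240:433];cv2.imwrite('pics/slidc.png',cv2.resize(im,(800,600),interpolation=2))
E
```

```text
5.25 [0.4768 0.2764 0.0842] F [-0.16  0.2  -1.2 ] M [ 0.04  0.01 -0.04] gap 0.0131
5.9 [0.4522 0.2721 0.0842] F [ 0.93 -0.22 -0.71] M [-0.   -0.01 -0.02] gap 0.0134
6.57 [0.4266 0.2677 0.0843] F [ 0.55  0.74 -1.85] M [-0.02 -0.02  0.  ] gap 0.0129
x -0.157 z 0.0563 n 45
x -0.130 z 0.0557 n 217
x -0.103 z 0.0542 n 236
x -0.076 z 0.0525 n 249
x -0.048 z 0.0511 n 252
x -0.021 z 0.0497 n 258
x 0.006 z 0.0484 n 269
```

View pics/slidc.png

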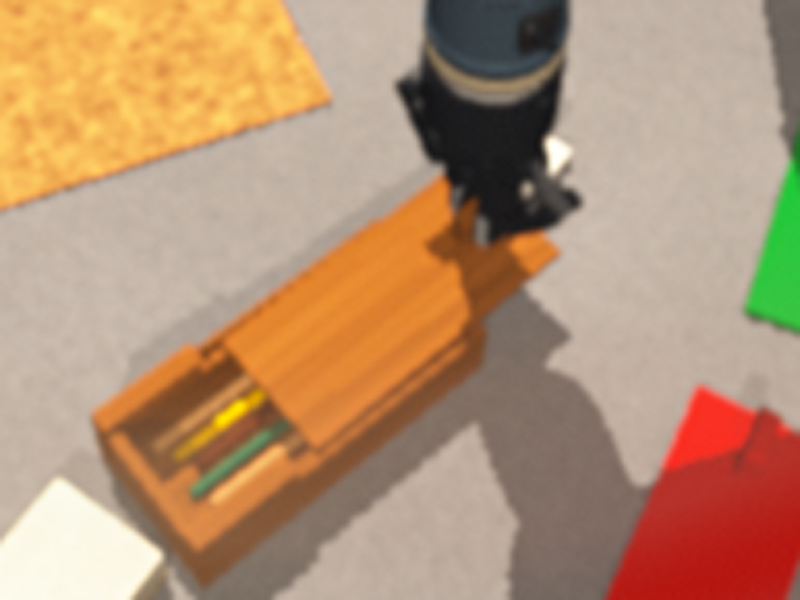

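The lid's rear edge, at crop (225,340)-(315,445), is just ahead of the rail ends. It is clear of the grooves. Lift it and carry it to a hover above the mat.

```bash
python3 - <<'E'
from h import *
move_l(*boxpose(.076,.06,.05),feed=.08); st()
move_l(*boxpose(.076,.075,.0),feed=.08); st()
move_l(*tcp(MAT+[0,0,.115],Rl(MY)),feed=.15)
move_l(*tcp(MAT+[0,0,.034],Rl(MY)),feed=.1); sleep(.3); st()
shot("scene","hov"); shot("top","hovt"); lidfit('hov',-.095,.095,.02,.058,MAT,MY)
im=cv2.imread('pics/hov.png')[130:280,180:380];cv2.imwrite('pics/hovc.png',cv2.resize(im,(800,600),interpolation=2))
E
```

```text
7.5 [0.4262 0.2674 0.1427] F [-0.43 -0.8  -1.83] M [ 0.02 -0.02 -0.01] gap 0.0127
7.75 [0.4239 0.2672 0.1497] F [-0.66  0.38 -1.56] M [-0.02  0.02 -0.03] gap 0.0126
10.93 [0.4842 0.0074 0.0694] F [-0.45 -0.62 -1.5 ] M [ 0.05  0.01 -0.04] gap 0.013
x -0.081 z 0.0416 n 75
x -0.054 z 0.0420 n 127
x -0.027 z 0.0414 n 150
x 0.000 z 0.0414 n 156
x 0.027 z 0.0414 n 157
x 0.054 z 0.0414 n 166
x 0.081 z 0.0413 n 155
```

View pics/hovc.png

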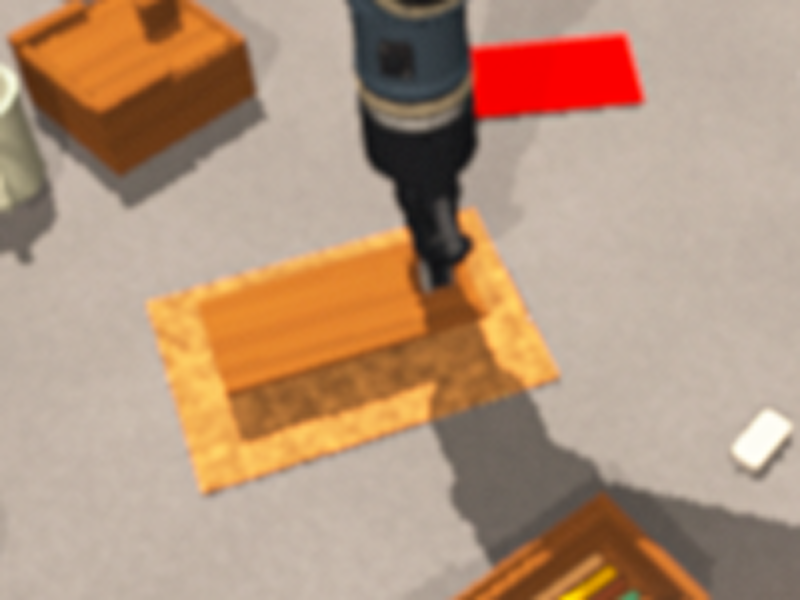

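The lid hangs level about 30 mm above the mat, centred on it. Lower it with force guarding and release.

```bash
python3 - <<'E'
from h import *
move_l(tcp(MAT+[0,0,.0075],Rl(MY))[0],feed=.05)
sleep(.2);st()
print(move_l(tcp(MAT+[0,0,.0005],Rl(MY))[0],feed=.01,until_force=2.5)); sleep(.2);st()
command_gripper(.045); st()
p=sense()["position"]
move_l(p+[0,0,.03],feed=.05); move_l(p+[0,0,.12],feed=.15)
movep(np.array([.45,.33,.33]),tcp(MAT,Rl(BY))[1]); st()
shot("scene","end"); shot("top","endt"); lidfit('end',-.095,.095,.003,.03,MAT,MY)
im=cv2.imread('pics/endt.png');d=np.load('pics/endt.npy');P=cloud("top",d)
m=np.zeros(d.shape,bool);m[110:225,300:390]=1
hsv=cv2.cvtColor(im,cv2.COLOR_BGR2HSV)
from m import rect
Q=P[m&(hsv[...,1]>110)&(P[...,2]>-.01)&(P[...,2]<.03)];print("mat",rect(Q[:,:2]))
Q=P[m&(P[...,2]>.03)&(P[...,2]<.05)];print("handle",rect(Q[:,:2]),np.median(Q[:,2]),"expected",tcp(MAT,Rl(MY))[0])
a=cv2.imread('pics/end.png')[110:260,170:370];b=im[105:225,290:490]
cv2.imwrite('pics/endc.png',np.vstack([cv2.resize(a,(420,315),interpolation=2),cv2.resize(b,(420,252),interpolation=2)]))
E
```

```text
11.92 [0.4842 0.0073 0.0428] F [ 0.29  0.2  -2.14] M [0.09 0.06 0.04] gap 0.0128
True
12.55 [0.4841 0.0073 0.0395] F [0.2  0.49 5.62] M [ 0.01  0.02 -0.02] gap 0.0126
12.96 [0.483  0.0073 0.0387] F [ 0.49  0.37 -0.36] M [0.04 0.   0.01] gap 0.045
15.83 [0.4506 0.3281 0.329 ] F [ 0.64 -0.    0.43] M [ 0.01 -0.02 -0.01] gap 0.0451
x -0.081 z 0.0121 n 99
x -0.054 z 0.0115 n 130
x -0.027 z 0.0118 n 149
x 0.000 z 0.0116 n 150
x 0.027 z 0.0115 n 153
x 0.054 z 0.0114 n 155
x 0.081 z 0.0115 n 162
mat (array([ 0.5517, -0.0023]), array([0.1768, 0.2567]), 82.38)
handle (array([0.4847, 0.0074]), array([0.0139, 0.033 ]), 81.85) 0.03888990577583873 expected [0.48395354 0.007305   0.035     ]
```

View pics/endc.png

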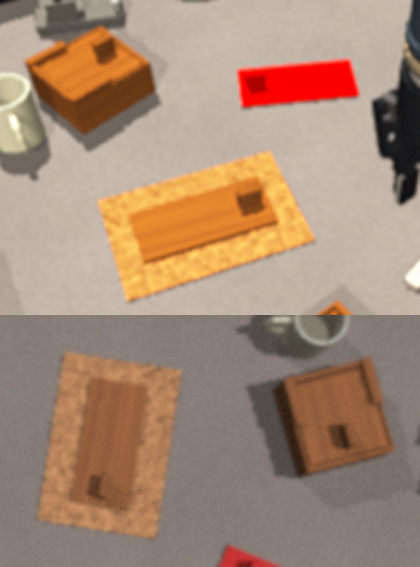

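The lid lies flat with its handle up, centred on the mat. The square box's lid is unmoved and the gripper is clear.

```bash
python3 -c "
from rig import *
finish_job()"
```

```text
the job is handed in; nothing more can be done
```

The long box's lid is off and lies flat, handle up, in the middle of the cork mat; I handed the job in at about 16 s of the 51 s allowed.

- **Opening:** I gripped the handle and tilted the lid's front up about 9 mm over the lip. I then slid it 76 mm straight out, clear of the grooves, before lifting it.
- **Setting down:** I lowered it until the tool felt contact, about 6 N upward at the wrist, then opened the gripper and withdrew.
- **Last checks:**
  - The lid's top is level to within 1 mm along its length.
  - The handle is within 1 mm of where it should be relative to the mat's centre.
  - The square box's lid looked unmoved in the final picture; I did not measure it.
  - The gripper was clear of everything.
- **Disagreements:** The two cameras differed by 1–2 mm on the box position, within the stated calibration. The scene camera's mat measurement took in other pixels, so I used the top camera's. No checks failed.

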